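Press home the axle cap of the single-board wheel

TASK

Four wooden wheels lie on the turner's bench with their axle caps standing proud. On the wheel made of a round rim with a single board across it, gently press the cap in the middle straight down with the fingertips until it rests on the wheel, then withdraw. The wheel stays lying in its place: pick nothing up, do not touch the other three wheels or their caps (their glue is wet), and leave everything else on the bench where it is.

Things in the scene. Friction and masses are not known exactly. Their poses are not given: they have to be found in the camera images.
- wheel_bar: loose brown wooden wheel lying flat on the bench: an open round rim with ONE straight board (28 mm wide) across it from side to side, leaving two half-moon openings. 128 mm across, 26 mm thick, 0.35 kg. Origin: centre of its underside; z up; x along the board.
- captop_bar (a point): centre of the flat top of the axle cap in the middle of wheel_bar. The cap is a round wooden button 30 mm across and 8 mm thick on a 14 mm stem, standing out of the wheel's centre; its top is 45 to 48 mm above the bench at the start, and 34 mm above it when the cap is fully down against the wheel.
- cap_bar (a joint): how far the axle cap of wheel_bar is pushed down, m: between 0 and 0.003 at the start (gap of 11 to 14 mm under the cap), 0.014 when the cap rests on the wheel. It slides straight down with about 3 N of friction, stays where it is left (no spring) and stops solidly at 0.014. More than 40 N on wheel or cap would split the wood.
- wheel_cross: loose brown wooden wheel lying flat on the bench: an open round rim with TWO boards (20 mm wide) crossing at right angles, leaving four small openings. 128 mm across, 26 mm thick, 0.35 kg. Origin: centre of its underside; z up.
- captop_cross (a point): centre of the flat top of the axle cap in the middle of wheel_cross. The cap is a round wooden button 30 mm across and 8 mm thick on a 14 mm stem, standing out of the wheel's centre; its top is 45 to 48 mm above the bench at the start, and 34 mm above it when the cap is fully down against the wheel.
- cap_cross (a joint): how far the axle cap of wheel_cross is pushed down, m: between 0 and 0.003 at the start (gap of 11 to 14 mm under the cap), 0.014 when the cap rests on the wheel. It slides straight down with about 3 N of friction, stays where it is left (no spring) and stops solidly at 0.014.
- wheel_disc: loose brown wooden wheel lying flat on the bench: a plain solid round disc, no openings. 128 mm across, 26 mm thick, 0.35 kg. Origin: centre of its underside; z up.
- captop_disc (a point): centre of the flat top of the axle cap in the middle of wheel_disc. The cap is a round wooden button 30 mm across and 8 mm thick on a 14 mm stem, standing out of the wheel's centre; its top is 45 to 48 mm above the bench at the start, and 34 mm above it when the cap is fully down against the wheel.
- cap_disc (a joint): how far the axle cap of wheel_disc is pushed down, m: between 0 and 0.003 at the start (gap of 11 to 14 mm under the cap), 0.014 when the cap rests on the wheel. It slides straight down with about 3 N of friction, stays where it is left (no spring) and stops solidly at 0.014.
- wheel_octagon: loose brown wooden wheel lying flat on the bench: a solid eight-sided blank with straight edges, not yet turned round, no openings. 128 mm across, 26 mm thick, 0.35 kg. Origin: centre of its underside; z up.
- captop_octagon (a point): centre of the flat top of the axle cap in the middle of wheel_octagon. The cap is a round wooden button 30 mm across and 8 mm thick on a 14 mm stem, standing out of the wheel's centre; its top is 45 to 48 mm above the bench at the start, and 34 mm above it when the cap is fully down against the wheel.
- cap_octagon (a joint): how far the axle cap of wheel_octagon is pushed down, m: between 0 and 0.003 at the start (gap of 11 to 14 mm under the cap), 0.014 when the cap rests on the wheel. It slides straight down with about 3 N of friction, stays where it is left (no spring) and stops solidly at 0.014.
- jar: glass jar with steel lid, 64 mm diameter, 85 mm high; origin at centre of underside
- collar: steel ring, 50 mm outside diameter, 30 mm high; origin at centre of underside
- caliper: steel caliper lying flat, 150 mm long along its x, about 8 mm thick; origin under the middle of its beam
- gouge: turning gouge with dark wooden handle, 220 mm long, lying along its own x
- offcut: dark wooden offcut 50 x 35 x 18 mm; origin at centre of underside
- spindle: short pale wooden peg standing upright, 28 mm diameter, 65 mm high, easily tipped; origin at centre of underside
- brush: bench brush with wooden handle, 220 mm long, lying along its own x
Things that resemble listed ones, but are neither listed nor needed, are in the scene too. Leave any black look-alike of the wheel_cross alone.

How it is judged:
On the way:
1. the cap of the single-board wheel is pressed down onto the wheel (value of joint cap_bar above 0.012 m), for 0.2 s.
At the end, for the whole second after the job is handed in: The cap of the single-board wheel is down to within 2 mm of its stop; that wheel lies flat and still within 30 mm of where it began; the other wheels are within 15 mm of their places with their caps no lower than 6 mm of travel; every other thing is within 20 mm of its place (value of joint cap_bar above 0.012 m and distance of wheel_bar from where it was at the start of the episode below 0.03 m and angle between wheel_bar's own z axis and vertical below 0.05 rad and height (world z) of wheel_bar below 0.004 m and linear speed of wheel_bar below 0.01 m/s and value of joint each of cap_cross, cap_disc, cap_octagon below 0.006 m and distance of each of wheel_cross, wheel_disc, wheel_octagon from where it was at the start of the episode below 0.015 m and distance of each of jar, collar, caliper, gouge, offcut, spindle, brush from where it was at the start of the episode below 0.02 m); the robot touches nothing.
It fails at once if the wheel with the single board is lifted or tipped (height (world z) of wheel_bar above 0.008 m or angle between wheel_bar's own z axis and vertical above 0.15 rad).
It fails at once if the wheel with the single board is pushed more than 30 mm out of its place (distance of wheel_bar from where it was at the start of the episode above 0.03 m).
It fails at once if more than 40 N on the wheel with the single board or its cap (contact force between any of the fingers, the arm and wheel_bar above 40 N).
It fails at once if another wheel or its cap is touched (more than 1 N), moved more than 15 mm or pressed (contact force between any of the fingers, the arm and wheel_cross above 1 N or contact force between any of the fingers, the arm and wheel_disc above 1 N or contact force between any of the fingers, the arm and wheel_octagon above 1 N or distance of any of wheel_cross, wheel_disc, wheel_octagon from where it was at the start of the episode above 0.015 m or value of joint any of cap_cross, cap_disc, cap_octagon above 0.006 m).
It fails at once if a tool or other thing on the bench is moved more than 20 mm (distance of any of jar, collar, caliper, gouge, offcut, spindle, brush from where it was at the start of the episode above 0.02 m).
It also fails if it takes over 32 s, if anything falls off the work surface, if the arm or the gripper's body presses on something with over 40 N, if the wrist force passes 120 N, or if a joint passes its speed limit or range.

ROBOT

A 7-joint arm with a two-finger parallel gripper is mounted at the origin on the work surface. World frame = base frame: x ahead of the robot, y to its left, z up, the work surface at z = 0. Lengths are in m, angles in rad, forces in N, time in s.
With the tool pointing down it reaches from about 0.4 to 0.925 m from the base axis. Payload 4.1 kg.
Tool frame: the origin (TCP) lies at the very end of the fingers, on their centre line; the grasp point (between the pads) lies 19 mm behind it (env.tcp_to_grasp is the distance from the TCP to the grasp point, in m); z points along the fingers, y is the line along which they close (so a half turn about z gives the same grasp; the last joint's range is limited). The gripper opens to 85 mm and grips with 20 to 120 N. Pads are 22 mm wide; open, the fingers measure 114 mm over their backs; the gripper's body (76 mm by 85 mm) begins 54 mm behind the grasp point. The pads swing forward as they close: fully open they stand 13 mm farther back than shut.
Start: joints at [-1.331, 0.398, 0.045, 1.537, -0.019, 1.207, -0.051], TCP at [0.216, 0.613, 0.231] pointing down, gripper open.
Joint ranges: [-2.82, 2.82], [-0.49, 2.23], [-1.37, 1.46], [0, 2.46], [-1.36, 4.5], [0.23, 2], [-2.94, 2.94]. Speed limits (rad/s): [2.57, 2.57, 3.14, 3.14, 3.14, 3.14, 3.14].

INTERFACE

Orientations are given as a unit quaternion [w, x, y, z].
In Python, from bench import env, kinematics, eyes, workorder, models gives the robot as it stands. Calls block until the motion is done:
- env.reach(position, orientation): joint-space move of the TCP to a pose.
- env.line_to(position, rotation=None, vel=0.15, max_force=None): straight line of the TCP; rotation=None keeps the orientation; vel is the mean speed in m/s. With max_force (N) it stops when the force on the tool has changed by that much, and returns True; else False.
- env.move_j(angles): joint-space move.
- env.move_gripper(opening, f_grip=None): opening from 0.0 (shut) to 1.0 (fully open); f_grip is the grip in N (None keeps the last); returns when the fingers have stopped.
- env.dwell(seconds).
- kinematics.ik(position, orientation): joint angles nearest the present ones, or None.
- eyes.snapshot(name): name is "side" or "top" or "wrist"; returns (picture, depth): 420x560x3 uint8, blue, green, red; 420x560 float32, m along the optical axis (not along the pixel's ray), 0 where there is no reading.
- eyes.camera_model(name): a dict with "camera_matrix" (3x3 intrinsics, pixels), "R" (3x3) and "t" (3): a world point X has camera coordinates R X + t; the wrist camera has in their place "mount" (4x4, takes a point from camera to tool coordinates, whose origin is the TCP and whose axes are the flange's). Camera axes: x right, y down, z forward; pixel columns grow to the right and rows downward; lengths in m; the calibration is good to about 2 mm. A picture is of the moment at which its call begins: read the wrist's pose just before it. camera_model takes no time and is no camera call.
A pose or a line that the arm cannot do raises env.MotionError and nothing moves.
- workorder.finish_job(): hands the job in; it is judged then, once.
Trained networks look in the newest picture that a camera, given by its name, has taken for a name from the list of things; names that differ only in an ending like _2 or _b are one class to them, and where a whole thing is asked for, a point or a joint stands for the part that bears it (a point fixed in the world has none). Each returns a list of dicts, best first, with "p" (0 to 1); they miss things now and then, are a little off and sometimes report something else, mostly with a low value. They report only what shows in the picture. A call takes as long as a camera call. They do not tell look-alikes from the thing itself.
- models.trace(camera, thing): "region" (420x560 bool, what is visible of it) and "box" ([left, top, right, bottom] in pixels, round what is visible of it).
Readings, each from a call of its own:
- env.read_t(): time.
- env.read_joint_positions(): joint angles.
- env.read_joint_velocities(): joint speeds.
- env.read_joint_torque(): joint torques, N m.
- env.read_eef_pos(): TCP position.
- env.read_ee_rot(): TCP orientation.
- env.read_contact_force(): force on the tool from outside, world axes, zero at the start.
- env.read_moment(): the same for the moment, N m.
- env.read_width(): opening from 0.0 (shut) to 1.0 (fully open).
- env.read_grasp_force(): force on a finger pad.
Only numpy, scipy, OpenCV 4.12 (cv2) and the standard library are available. Lean on these libraries where they do the work, as an engineer would, in place of code of your own. Each camera call takes 0.05 s, during which the arm holds its last target. There are 200 camera calls.

## Working session

There is one attempt and no reset: what is moved stays moved. The work goes in short steps, each a Python script; the robot and the scene stay as the last script left them, time stands still between calls to the robot, and variables do not carry over. Pictures are saved under pics/ and viewed, at most 10 in all, crops included, and the job is handed in when it is done.

```bash
mkdir -p pics
python3 - <<'E'
from bench import env,eyes,models
import cv2,numpy as np
for n in("top","side"):
    im,d=eyes.snapshot(n); cv2.imwrite(f"pics/{n}.png",im); np.save(f"pics/{n}.npy",d)
    for th in("wheel_bar","wheel_cross","wheel_disc","wheel_octagon"):
        print(n,th,[(round(r["p"],2),[int(v) for v in r["box"]]) for r in models.trace(n,th)])
print(env.read_t(),env.read_eef_pos(),env.read_ee_rot(),env.read_contact_force())
E
```

```text
top wheel_bar [(0.67, [276, 192, 320, 232])]
top wheel_cross [(0.89, [96, 130, 140, 173]), (0.73, [155, 257, 202, 303]), (0.65, [207, 140, 244, 185]), (0.61, [261, 134, 306, 174])]
top wheel_disc [(0.88, [149, 200, 195, 239]), (0.26, [368, 153, 396, 178])]
top wheel_octagon [(0.61, [167, 214, 179, 221]), (0.59, [359, 223, 402, 265])]
side wheel_bar [(0.74, [235, 187, 241, 211]), (0.55, [273, 214, 318, 244])]
side wheel_cross [(0.85, [146, 186, 196, 215]), (0.79, [231, 134, 264, 157]), (0.63, [316, 191, 357, 217]), (0.38, [321, 278, 333, 289])]
side wheel_disc [(0.72, [205, 167, 243, 190])]
side wheel_octagon [(0.88, [298, 267, 354, 314]), (0.73, [346, 219, 364, 240]), (0.59, [388, 225, 409, 262])]
0.5 [0.21603736 0.61303769 0.23127614] [ 1.06353166e-05  1.68594013e-01  9.85685578e-01 -9.66221165e-06] [-0.60857347 -0.05045655  0.63583559]
```

View pics/top.png

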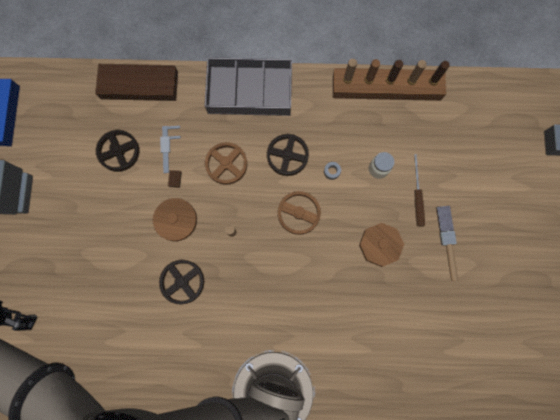

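View pics/side.png

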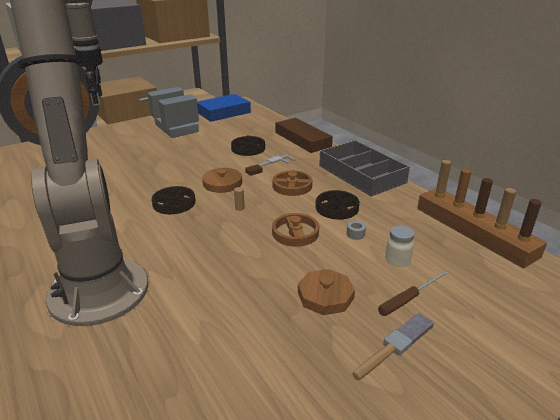

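Top view candidates: brown cross (226,163), brown single-board (299,213), disc (175,219), octagon (382,245), and black crosses at (117,150), (288,154) and (182,282). By the description I choose (299,213). Next I check it in a close crop and locate the cap.

Run:
```python
import cv2,numpy as np
from bench import eyes
im=cv2.imread("pics/top.png"); d=np.load("pics/top.npy")
cv2.imwrite("pics/crop.png",cv2.resize(im[180:245,260:340],None,fx=8,fy=8,interpolation=cv2.INTER_CUBIC))
def cloud(n):
    d=np.load(f"pics/{n}.npy");m=eyes.camera_model(n);K=m["camera_matrix"]
    v,u=np.indices(d.shape);P=np.stack([(u-K[0,2])/K[0,0]*d,(v-K[1,2])/K[1,1]*d,d],-1)
    return (P-m["t"])@m["R"]
W=cloud("top");S=cloud("side")
p=W[188:238,272:325].reshape(-1,3); r=p[(p[:,2]>.015)&(p[:,2]<.034)]; c=p[p[:,2]>.037]
print("rim",len(r),(r.min(0)+r.max(0))/2,np.ptp(r,axis=0),"cap",len(c),c.mean(0) if len(c) else 0,p[:,2].max(), "bench",np.median(W[300:340,300:400,2]))
for n,(u,v) in dict(cross=(226,163),disc=(175,219),oct=(382,245),spindle=(230,231),jar=(381,165)).items(): print(n,W[v,u].round(3))
near=S[np.linalg.norm(S[...,:2]-r.mean(0)[:2],axis=-1)<.03]; near=near[near[:,2]>.037]; print("side cap",len(near),near.mean(0),near.min(0),near.max(0))
```

```text
rim 724 [ 0.50867117 -0.06252296  0.0235763 ] [0.12717644 0.12713655 0.01713766] cap 93 [ 0.48330455 -0.05717434  0.18775277] 1.3645679570935474 bench -0.0001978852888972983
cross [0.648 0.157 0.036]
disc [0.475 0.297 0.04 ]
oct [ 0.415 -0.303  0.043]
spindle [0.442 0.133 0.06 ]
jar [ 0.641 -0.295  0.079]
side cap 74 [ 0.510704   -0.06645974  0.04597344] [ 0.49877021 -0.07943805  0.03962761] [ 0.52556143 -0.05059803  0.0503171 ]
```

View pics/crop.png

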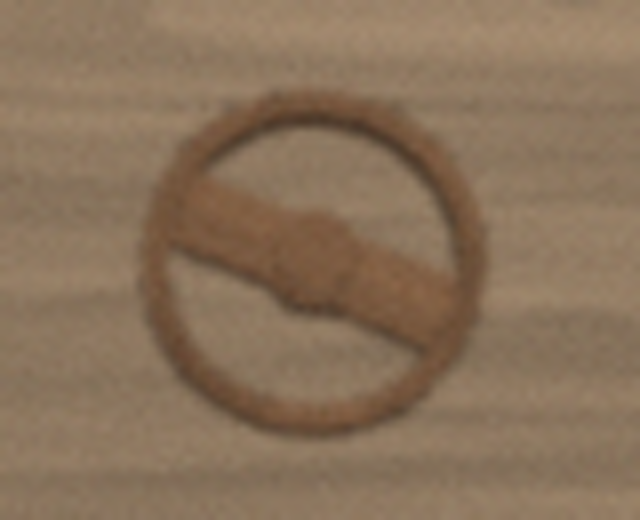

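The crop shows a round rim with one board across and the cap at about its centre, so this is the right wheel. Two views place the cap at about (0.509, -0.064), top at about 0.046.

Run:
```python
from bench import env,eyes
import cv2,numpy as np
env.move_gripper(0.0,20)
x,y=.5095,-.064
yaw=np.arctan2(y,x)
q0=env.read_joint_positions()
env.reach([x,y,.25],[0,np.cos(0),np.sin(0),0])
print(env.read_t(),env.read_eef_pos(),env.read_ee_rot(),env.read_joint_positions().round(2),env.read_width())
env.line_to([x,y,.09],vel=.12)
im,d=eyes.snapshot("side"); cv2.imwrite("pics/side2.png",cv2.resize(im[100:280,180:420],None,fx=3.3,fy=3.3))
im,d=eyes.snapshot("wrist"); cv2.imwrite("pics/wr.png",im)
print(env.read_t(),env.read_eef_pos(),env.read_contact_force())
```

```text
3.875 [ 0.50982947 -0.06284389  0.2498927 ] [-5.42761630e-05  9.99999415e-01  1.07945543e-03 -4.58441021e-05] [-0.84  0.24  1.04  1.85 -0.22  1.18 -1.3 ] 0.002580446820570984
5.4583 [ 0.51003409 -0.06398559  0.09062122] [-0.18873279 -0.48464064  0.38879063]
```

View pics/side2.png

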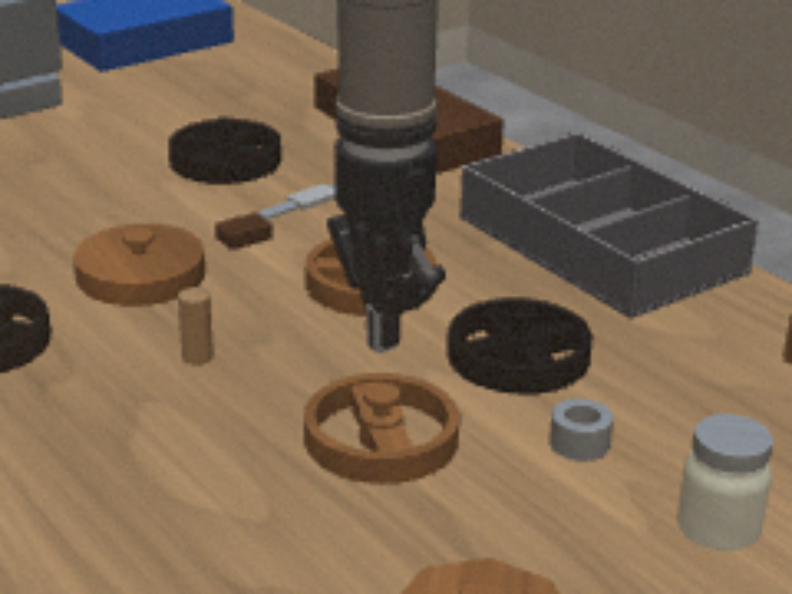

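View pics/wr.png

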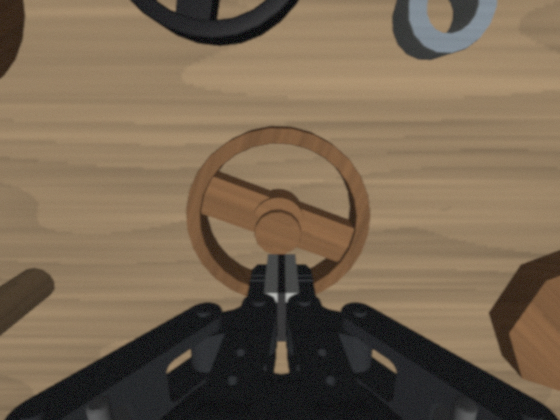

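Both views show the shut fingers above the single-board wheel. In the wrist view its cap top is at (278,231). I'll cross-check that, then press.

Run:
```python
from bench import env,eyes
import numpy as np
from scipy.spatial.transform import Rotation as R
m=eyes.camera_model("wrist");K=m["camera_matrix"];M=m["mount"]
p=env.read_eef_pos();q=env.read_ee_rot();Rw=R.from_quat([*q[1:],q[0]]).as_matrix()
o=Rw@M[:3,3]+p; r=Rw@M[:3,:3]@np.linalg.inv(K)@[278,231,1]
c=o+r*(.046-o[2])/r[2]; print("wrist cap",c)
x,y=.5095,-.064
if np.hypot(c[0]-x,c[1]-y)<.008:
    x,y=(c[:2]+[x,y])/2
    env.line_to([x,y,.058],vel=.08)
    print(env.read_contact_force())
    s=env.line_to([x,y,.029],vel=.015,max_force=12)
    print(s,env.read_t(),env.read_eef_pos(),env.read_contact_force())
```

```text
wrist cap [ 0.51408521 -0.06064967  0.046     ]
[-0.42886635 -1.15437012 -0.00386583]
True 7.4583 [ 0.51185324 -0.06228909  0.03408058] [-0.7885744   1.21826628  6.4144838 ]
```

The press stopped at z=0.034, which is the full stop. It has been held; now I withdraw and verify.

Run:
```python
from bench import env,eyes
import cv2,numpy as np
env.dwell(.4); print(env.read_eef_pos(),env.read_contact_force())
x,y,_=env.read_eef_pos()
env.line_to([x,y,.06],vel=.05); env.line_to([x,y,.2],vel=.12)
im,d=eyes.snapshot("side"); cv2.imwrite("pics/side3.png",cv2.resize(im[100:280,180:420],None,fx=3.3,fy=3.3))
m=eyes.camera_model("side");K=m["camera_matrix"]
v,u=np.indices(d.shape);S=(np.stack([(u-K[0,2])/K[0,0]*d,(v-K[1,2])/K[1,1]*d,d],-1)-m["t"])@m["R"]
D=np.hypot(S[...,0]-.511,S[...,1]+.063); n=S[(D<.010)&(S[...,2]<.06)]; print(len(n),np.median(n[:,2]),n[:,2].max(),env.read_t())
```

```text
[ 0.51183773 -0.06225882  0.03406725] [-0.25190704 -0.02656742  4.67888656]
27 0.033727030917110094 0.036537393132785034 9.9
```

View pics/side3.png

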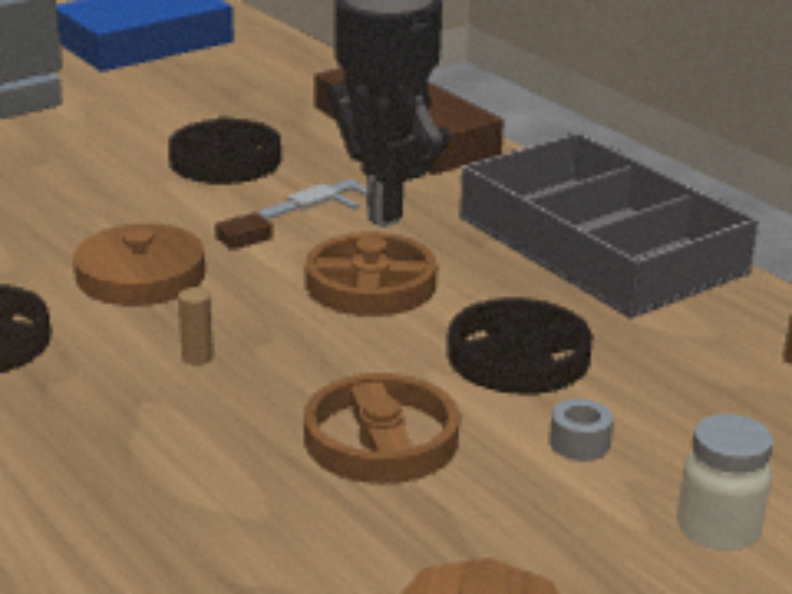

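The cap at (380,412) in the crop sits down on the board, with its top at about 34 mm. The wheel has not moved and the arm is clear.

```bash
python3 -c "
from bench import workorder
print(workorder.finish_job())"
```

```text
the job is handed in; nothing more can be done
None
```

I pressed the single-board wheel's cap down onto the wheel (top at about 34 mm, measured after withdrawing), with that wheel still in place and nothing else seen to move in the side view, and handed the job in; no verdict was returned.

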